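Hold the drawer front for screwing

TASK

Take the wide oak drawer front out of the plate rack, stand it upright on the plywood base in front of the grey drawer box, centred on it, and press it flat against the box's front end with a steady push of about 10 N, so that the sprung drawer gives by about 10 mm but never reaches its back stop at 20 mm. Finish while still holding and pressing it like that, so that I can screw it on from inside. Leave alone the narrow front in the rack and the mug, jar, tape measure and screw tray on the counter.

Things in the scene. Friction and masses are not known exactly. Their poses are not given: they have to be found in the camera images.
- wide_front: The drawer front to be held: a plain flat oak board, 18 mm thick (its own x axis), 220 mm wide (y), 120 mm tall (z), about 0.3 kg (varies somewhat); both faces alike. Origin at the centre of its underside. It starts standing on edge in one of the two slots of the rack, its top edge 132 mm above the counter.
- narrow_front: The other front, not to be used: same oak, thickness (18 mm) and height (120 mm) but only 150 mm wide. Origin at the centre of its underside. It stands in the other slot of the rack, 84 mm from the wide one (centre to centre).
- rack: Fixed light wooden plate rack, base 170 (x) x 200 (y) x 12 mm thick; the fronts stand on the base in two slots 84 mm apart along the rack's x, between ribs 30 mm tall (reaching 42 mm above the counter; slots 24 mm wide). Each front's axes start parallel to the rack's. Origin on the counter under its centre.
- stand: Fixed fitting stand: plywood base 410 (x) x 250 (y) x 12 mm thick, on which a small drawer runs. x points along the drawer from front to back, away from the robot; y along its width. Origin on the counter under the free strip of base before the drawer, 60 mm in front (-x) of the front end of the drawer at rest; the base reaches 50 mm in front of the origin.
- stand_spot (a point): Point on the top surface of the stand's base, straight above the stand's origin (12 mm above the counter), axes as the stand's. The plywood is not slippery: a front pressed down hard on it while being pushed drags at its foot and leans; a front held up to 2 mm above it still counts as standing there.
- drawer_front (a point): Open-topped grey drawer box with no front board yet: 230 long (x) x 200 wide (y) x 60 mm tall, walls 12 mm, on the stand between lower steel side rails. Underside 24 mm, rim 84 mm above the counter. This point: middle of its flat front end, at its underside; x points to its back. The wide front goes against that end, 10 mm wider on either side. Moves with drawer.
- drawer (a joint): How far the drawer is pushed back along the stand's +x, in m: 0 at rest, 0.020 at the hard back stop. Springs at the back push it forward again with 1 N per mm pushed back (10 N at 0.010), with 0.2 N friction.
- mug: Bystander to leave alone: white mug, 72 mm across, 85 mm tall, handle at its +y side. Origin at its underside, on the counter.
- jar: Bystander to leave alone: closed round green jar, 68 mm across, about 85 mm tall. Origin at its underside, on the counter.
- tape: Bystander to leave alone: grey tape measure, 62 x 32 mm, 58 mm tall. Origin at its underside, on the counter.
- screw_tray: Bystander to leave alone: low grey plastic tray of screws, 100 x 70 mm, 22 mm tall. Origin at its underside, on the counter.

How it is judged (in metres and radians):
On the way, in this order (a step that is already met when the one before it is completed fails the run):
1. the wide front is lifted out of the rack, clear of its ribs (height (world z) of wide_front above 0.044 m), for 0.1 s.
2. the wide front is pressed against the drawer with 6 to 14 N for a second (y of wide_front in the frame of drawer_front between -0.008 and 0.008 m and z of wide_front in the frame of stand between 0.008 and 0.017 m and x of wide_front in the frame of drawer_front between -0.014 and 0 m and angle between the x axis of wide_front and the x axis of drawer_front, either way round below 0.05 rad and angle between wide_front's own z axis and vertical below 0.06 rad and contact force between wide_front and the fingers above 2 N and contact force between wide_front and drawer between 6 and 14 N), for 1 s.
At the end, for the whole second after the job is handed in: Fingers still on the wide front, pressing it on the drawer with 6 to 14 N, drawer still and 5 to 15 mm back; front standing on the base (to 5 mm), upright within 0.06 rad, flat to the drawer within 0.05 rad and 5 mm, centred within 8 mm; narrow front within 30 mm of its start (all of step 2 and value of joint drawer between 0.005 and 0.015 m and velocity of joint drawer between -0.004 and 0.004 m/s and linear speed of wide_front below 0.01 m/s and distance of narrow_front from where it was at the start of the episode below 0.03 m); the arm keeps its last pose, push and grip.
It fails at once if the drawer is pushed to its back stop (more than 18 mm) (value of joint drawer above 0.018 m).
It fails at once if the narrow front is moved more than 30 mm (distance of narrow_front from where it was at the start of the episode above 0.03 m).
It fails at once if a bystander is moved more than 40 mm (distance of any of mug, jar, tape, screw_tray from where it was at the start of the episode above 0.04 m).
It also fails if it takes over 59 s, if anything falls off the work surface, if the arm or the gripper's body presses on something with over 40 N, if the wrist force passes 120 N, or if a joint passes its speed limit or range.

ROBOT

A 6-joint arm with a two-finger parallel gripper is mounted at the origin on the work surface. World frame = base frame: x ahead of the robot, y to its left, z up, the work surface at z = 0. Lengths are in m, angles in degrees, forces in N, time in s.
With the tool pointing down it reaches from about 0.3 to 0.75 m from the base axis. Payload 8.5 kg.
Tool frame: the origin (TCP) lies midway between the tips of the shut fingers; the grasp point (between the pads) lies 19 mm behind it; z points along the fingers, y is the line along which they close (so a half turn about z gives the same grasp; the last joint's range is limited). The gripper opens to 85 mm and grips with 20 to 120 N. Pads are 22 mm wide; open, the fingers measure 114 mm over their backs; the gripper's body (76 mm by 85 mm) begins 54 mm behind the grasp point. The pads swing forward as they close: fully open they stand 13 mm farther back than shut.
Start: joints at [52.007, 21.807, 74.336, -0, 83.858, -12.336], TCP at [0.238, 0.496, 0.231] pointing down, gripper open.
Joint ranges: [-178.18, 178.18], [-50.72, 133.34], [12.68, 142.11], [-81.47, 261.47], [9.98, 163.14], [-165.26, 165.26]. Speed limits (degrees/s): [136.94, 136.94, 180, 180, 180, 180].

INTERFACE

Orientations are given as a 3x3 rotation matrix whose columns are the frame's x, y, z axes.
In Python, from rig import env, viewer, recognise, pinpoint gives the robot as it stands.
- The arm moves only by the tool move_arm, never from a script. Its argument "plan" is text: rows parted by semicolons, each of 7 numbers parted by spaces: the shift along the tool's x, y, z in m, then the turn, a rotation vector about the tool's x, y, z in rad, then the finger opening in m, from 0 to 0.0854. A call has 1 to 12 rows; each row shifts and turns the commanded pose from where the row before left it, along the tool's axes as they then stand; what a row does not reach is not made up. A row lasts 1/8 s, in which the tool goes at most 62.5 mm and 10.7 degrees, less where a joint would pass 70% of its speed; a pose out of reach is approached as far as the arm can. A call is refused whole if a number of a shift passes 0.0625 or a number of a turn 0.188, either way. A call with a gripper value outside its range is refused whole. The fingers move at their own pace and stop on an object; "grip_force" is the grip in N (left out, the last holds). Time passes only in rows, so rows that do not move let the fingers close. It gives the time, the measured TCP pose, the force, the opening and the grip force at its end, in the units of the state.
- env.observe(): the state, without advancing time (a new reading comes with each control period).
- viewer.get_image(name): name is "scene" or "top"; returns (picture, depth): 420x560x3 uint8, red, green, blue; 420x560 float32, m along the optical axis (not along the pixel's ray), 0 where there is no reading.
- viewer.calibration(name): a dict with "fx", "fy", "cx", "cy" (pixels), "k1" (the pictures are not rectified: a ray, as slopes to the right and down, at radius r is drawn at 1 + k1 r^2 times it, then the intrinsics apply), "R" (3x3) and "t" (3): a world point X has camera coordinates R X + t. Camera axes: x right, y down, z forward; pixel columns grow to the right and rows downward; lengths in m; the calibration is good to about 2 mm. A picture is of the moment at which its call begins. calibration takes no time and is no camera call.
- env.close_job(): hands the job in; it is judged then, once.
Trained networks look in the newest picture that a camera, given by its name, has taken for a name from the list of things; names that differ only in an ending like _2 or _b are one class to them, and where a whole thing is asked for, a point or a joint stands for the part that bears it (a point fixed in the world has none). Each returns a list of dicts, best first, with "conf" (0 to 1); they miss things now and then, are a little off and sometimes report something else, mostly with a low value. They report only what shows in the picture. A call takes as long as a camera call.
- recognise(camera, name): "extent" ([centre column, centre row, width, height] in pixels, round what is visible of it).
- pinpoint(camera, name): "pixel" ([column, row] in pixels: a listed point, or the origin of a listed thing).
The state is a dict: "time_s": time; "q": joint angles; "qvel": joint speeds; "joint_efforts": joint torques, N m; "position": TCP position; "tool_rot": TCP orientation; "ft_force": force on the tool from outside, world axes, zero at the start; "wrist_torque": the same for the moment, N m; "grip_width": finger opening in m; "gripper_force": force on a finger pad.
Only numpy, scipy, OpenCV 4.12 (cv2) and the standard library are available. Lean on these libraries where they do the work, as an engineer would, in place of code of your own. Each camera call takes 0.05 s, during which the arm holds its last target. There are 200 camera calls.

## Working session

There is one attempt and no reset: what is moved stays moved. The work goes in short steps, Python scripts to look and compute and a tool call to move; the robot and the scene stay as the last step left them, time stands still between calls to the robot, and variables do not carry over. Pictures are saved under pics/ and viewed, at most 10 in all, crops included, and the job is handed in when it is done.

Besides the shell and the picture viewer there is one more tool, called after "Emit:" by a JSON object that holds its "fn" and its "kwargs". move_arm: Moves the arm, as the interface text tells. Its arguments: {"type":"object","properties":{"plan":{"type":"string"},"grip_force":{"type":"number"}},"required":["plan"]}

```bash
mkdir -p pics
cat > h.py <<'E'
import numpy as np, cv2
from rig import env, viewer, recognise, pinpoint
def cloud(name):
    im,d=viewer.get_image(name); c=viewer.calibration(name)
    h,w=d.shape; u,v=np.meshgrid(np.arange(w),np.arange(h))
    K=np.array([[c['fx'],0,c['cx']],[0,c['fy'],c['cy']],[0,0,1.]])
    p=cv2.undistortPoints(np.stack([u,v],-1).reshape(-1,1,2).astype(np.float64),K,np.array([c['k1'],0,0,0.])).reshape(h,w,2)
    X=np.dstack([p[...,0]*d,p[...,1]*d,d]); R=np.array(c['R']);t=np.array(c['t'])
    W=(X-t)@R; W[d<=0]=np.nan
    return im,d,W
def save(im,n): cv2.imwrite('pics/'+n,cv2.cvtColor(im,cv2.COLOR_RGB2BGR))
E
python3 - <<'E'
from h import *
for n in ('scene','top'):
    im,d,W=cloud(n); save(im,n+'0.png'); np.savez('/tmp/'+n,im=im,W=W)
    c=viewer.calibration(n); print(n,-np.array(c['R']).T@np.array(c['t']))
    for k in ['wide_front','narrow_front','rack','stand','stand_spot','drawer_front','mug','jar','tape','screw_tray']:
        r=pinpoint(n,k)[:2]; e=recognise(n,k)[:1] if k not in('stand_spot',) else []
        for q in r:
            x,y=q['pixel']; a,b=int(round(y)),int(round(x))
            ok=0<=a<420 and 0<=b<560
            print(k,np.round(q['pixel']),round(q['conf'],2),np.round(W[a,b],3) if ok else '')
        print('   ext',[(np.round(q['extent']),round(q['conf'],2)) for q in e])
s=env.observe(); print(s)
E
```

```text
scene [ 0.94514467 -0.48364302  0.70155781]
wide_front [350. 150.] 0.55 [0.567 0.313 0.016]
wide_front [334. 150.] 0.5 [0.56  0.232 0.064]
   ext [(array([350., 133.,  55.,  65.]), 0.93)]
narrow_front [325. 140.] 0.94 [0.544 0.208 0.104]
   ext [(array([326., 121.,  40.,  55.]), 0.7)]
rack [332. 152.] 0.7 [0.558 0.225 0.061]
   ext [(array([334., 160.,  90.,  36.]), 0.71)]
stand [165. 288.] 0.95 [ 0.491 -0.306  0.01 ]
   ext [(array([217., 329., 232., 177.]), 0.56)]
stand_spot [166. 285.] 0.95 [ 0.486 -0.3    0.008]
   ext []
drawer_front [179. 304.] 0.86 [ 0.562 -0.322  0.044]
   ext [(array([214., 338., 170., 160.]), 0.56)]
mug [264. 232.] 0.86 [ 0.575 -0.08   0.038]
   ext [(array([266., 219.,  38.,  48.]), 0.59)]
jar [316. 248.] 0.97 [ 0.696 -0.051  0.044]
   ext [(array([318., 236.,  34.,  45.]), 0.72)]
tape [294. 202.] 0.97 [0.564 0.049 0.021]
   ext [(array([211., 340., 168., 158.]), 0.6)]
screw_tray [239. 205.] 0.81 [ 0.451 -0.03   0.004]
   ext [(array([236., 203.,  38.,  37.]), 0.72)]
top [0.47780923 0.02084004 1.24516685]
wide_front [142. 218.] 0.9 [0.55  0.283 0.135]
wide
[... 1153 characters left out ...]
38582970e+01, -1.23382927e+01]), 'qvel': array([-0.10462114,  0.00143794,  0.01670887, -0.04665512, -0.03889022,
        0.03003666]), 'joint_efforts': array([-7.51588777e-04, -4.48327661e+01, -2.31462497e+01, -2.20224670e-04,
        6.00633757e-04,  4.69502304e-07]), 'position': array([0.2381253 , 0.49575849, 0.23130976]), 'tool_rot': array([[-9.01423539e-01,  4.32938337e-01, -3.10401730e-05],
       [ 4.32938337e-01,  9.01423538e-01, -2.16161353e-05],
       [ 1.86218889e-05, -3.29237740e-05, -9.99999999e-01]]), 'ft_force': array([-0.91100346, -0.22042837,  0.42634515]), 'wrist_torque': array([-0.02854402, -0.03379618, -0.02113096]), 'gripper_force': 0.0, 'grip_width': 0.0852426744439456}
```

Run:
```python
from h import *
a=np.load('/tmp/top.npz'); im,W=a['im'],a['W']; 
save(np.ascontiguousarray(im),'top_v.png')
def rect(m,n):
    m=m.astype(np.uint8); k,l,s,c=cv2.connectedComponentsWithStats(m)
    i=1+s[1:,4].argmax(); P=W[l==i]
    r=cv2.minAreaRect(P[:,:2].astype(np.float32)*1000); q=P[:,:2]-P[:,:2].mean(0)
    w,V=np.linalg.eigh(q.T@q); 
    print(n,len(P),'z',np.round(np.median(P[:,2]),4),'ctr',np.round(r[0],1),np.round(r[1],1),round(r[2],2),'pca',V[:,1], 'ang',np.degrees(np.arctan2(V[1,1],V[0,1])))
x,y,z=W[...,0],W[...,1],W[...,2]
rect((z>.118)&(z<.145)&(y>.1)&(x>.51),'wide'); rect((z>.118)&(z<.145)&(y>.1)&(x<.51)&(x>.4),'narrow')
rect((z>.006)&(z<.02)&(y<-.12),'stand'); rect((z>.07)&(z<.095)&(y<-.12),'rim')
rect((z>.006)&(z<.02)&(y>.12),'rack'); rect((z>.07)&(z<.1)&(y>-.12)&(y<.0)&(x<.62),'mug'); rect((z>.07)&(z<.1)&(y>-.12)&(y<.0)&(x>.62),'jar')
rect((z>.045)&(z<.07)&(y>.02)&(y<.1),'tape')
```

```text
wide 955 z 0.1322 ctr [562.  311.7] [219.1  18.3] 82.47 pca [0.13088519 0.99139753] ang 82.47925288253482
narrow 680 z 0.1321 ctr [477.7 316. ] [151.9  18.2] 82.55 pca [0.13053641 0.99144352] ang 82.49940946150555
stand 7293 z 0.0127 ctr [ 645.6 -332. ] [253.7 417.5] 79.67 pca [-0.99581947  0.09134318] ang 174.7591162972156
rim 2577 z 0.0842 ctr [ 666.7 -336.2] [202.1 231.8] 79.15 pca [-0.98343048  0.18128564] ang 169.55534658642907
rack 4737 z 0.0124 ctr [519.8 307.1] [202.9 172. ] 82.55 pca [0.19617794 0.98056831] ang 78.68645619881727
mug 256 z 0.0844 ctr [551.8 -50.6] [71.2 80.5] 37.23 pca [-0.0891893   0.99601469] ang 95.1169695712276
jar 571 z 0.0855 ctr [676.9 -27.3] [58.8 52.4] 0.46 pca [-0.99880099  0.04895494] ang 177.1939668602009
tape 403 z 0.0578 ctr [565.9  62.1] [32.  61.6] 81.12 pca [-0.98707515  0.16025808] ang 170.77812385946075
```

View pics/top0.png

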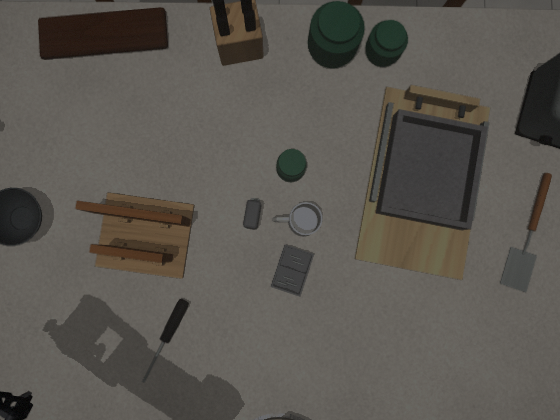

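View pics/scene0.png

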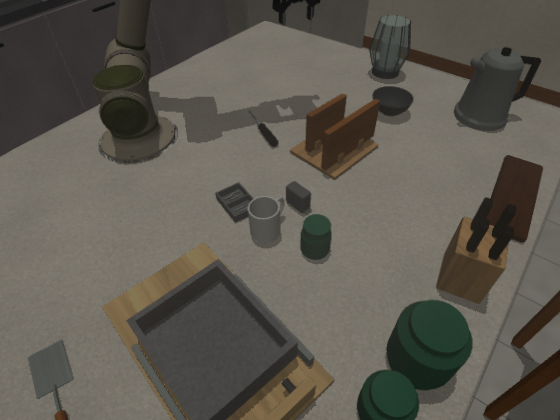

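The top view shows the wide front in the rear slot (135, 213), the narrow one at (130, 254) and the stand at right with the drawer front end near (422, 224). The scene view agrees with this. The sizes and heights match too: 219x18 mm with top at 0.132, and rim 202x232 at 0.084. First I rotate the tool to the board's yaw (-7.5°).

Emit:
{"fn": "move_arm", "kwargs": {"plan": "0 0 0 0 0 0.179 0.06; 0 0 0 0 0 0.179 0.06; 0 0 0 0 0 0.179 0.06; 0 0 0 0 0 0.179 0.06; 0 0 0 0 0 0.179 0.06; 0 0 0 0 0 0.179 0.06; 0 0 0 0 0 0.179 0.06", "grip_force": 80}}

```text
time_s: 2.88
position: [0.2381, 0.4957, 0.2313]
tool_rot: [[0.136, 0.991, -0.0], [0.991, -0.136, 0.0], [0.0, -0.0, -1.0]]
ft_force: [0.1, 0.6, 0.0]
grip_width: 0.0602
gripper_force: 0.0
```

Emit:
{"fn": "move_arm", "kwargs": {"plan": "-0.02 0.0493 0 0 0 0 0.06; -0.02 0.0493 0 0 0 0 0.06; -0.02 0.0493 0 0 0 0 0.06; -0.02 0.0493 0 0 0 0 0.06; -0.02 0.0493 0 0 0 0 0.06; -0.02 0.0493 0 0 0 0 0.06; -0.02 0.0493 0 0 0 0 0.06; 0 0 0 0 0 0 0.06; 0 0 0 0 0 0 0.06"}}

```text
time_s: 4.0
position: [0.5618, 0.3124, 0.2312]
tool_rot: [[0.13, 0.992, -0.001], [0.992, -0.13, 0.0], [0.0, -0.001, -1.0]]
ft_force: [-0.3, -0.5, 0.5]
grip_width: 0.0603
gripper_force: 0.0
```

Emit:
{"fn": "move_arm", "kwargs": {"plan": "0 0 0.04 0 0 0 0.06; 0 0 0.04 0 0 0 0.06; 0 0 0.03 0 0 0 0.06; 0 0 0.02 0 0 0 0.06; 0 0 0.012 0 0 0 0.06; 0 0 0 0 0 0 0.06; 0 0 0 0 0 0 0.0; 0 0 0 0 0 0 0.0; 0 0 0 0 0 0 0.0; 0 0 0 0 0 0 0.0; 0 0 0 0 0 0 0.0; 0 0 0 0 0 0 0.0", "grip_force": 80}}

```text
time_s: 5.5
position: [0.5621, 0.3124, 0.0902]
tool_rot: [[0.13, 0.992, 0.001], [0.992, -0.13, 0.001], [0.001, 0.0, -1.0]]
ft_force: [-2.7, -0.2, 6.1]
grip_width: 0.0172
gripper_force: 79.3
```

Emit:
{"fn": "move_arm", "kwargs": {"plan": "0 0 -0.01 0 0 0 0; 0 0 -0.02 0 0 0 0; 0 0 -0.03 0 0 0 0; 0 0 -0.04 0 0 0 0; 0 0 -0.03 0 0 0 0; 0 0 -0.01 0 0 0 0; 0 0 0 0 0 0 0; 0 0 0 0 0 0 0"}}

```text
time_s: 6.5
position: [0.5617, 0.312, 0.2276]
tool_rot: [[0.13, 0.992, -0.003], [0.992, -0.13, -0.001], [-0.001, -0.003, -1.0]]
ft_force: [0.4, 0.5, -3.4]
grip_width: 0.0171
gripper_force: 78.4
```

Run:
```python
from h import *
s=env.observe(); print(s['position'],s['ft_force'],s['wrist_torque'],s['gripper_force'])
im,d,W=cloud('scene'); save(im,'scene1.png')
```

```text
[0.56174648 0.31198553 0.22758636] [ 0.42781674  0.49940127 -3.42696141] [-0.0254859  -0.00154508 -0.02846404] 78.44777584075928
```

View pics/scene1.png

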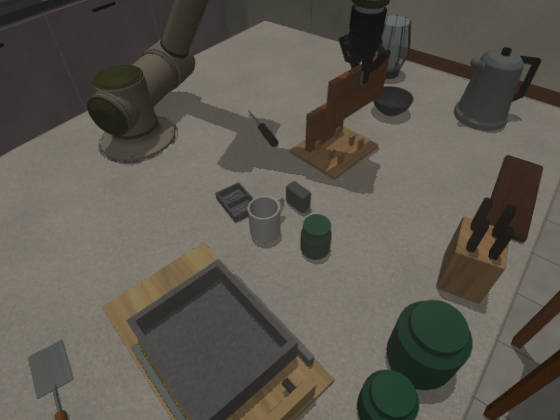

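Emit:
{"fn": "move_arm", "kwargs": {"plan": "-0.02 0 0 0 0 0.0 0; -0.04 0 0 0 0 0 0; -0.055 0.004 0 0 0 0 0; -0.055 0.004 0 0 0 0 0; -0.055 0.004 0 0 0 0 0; -0.055 0.004 0 0 0 0 0; -0.055 0.004 0 0 0 0 0; -0.055 0.004 0 0 0 0 0; -0.055 0.004 0 0 0 0 0; -0.055 0.004 0 0 0 0 0; -0.055 0.004 0 0 0 0 0; -0.04 0.0028 0 0 0 0 0"}}

```text
time_s: 8.05
position: [0.5228, -0.285, 0.2282]
tool_rot: [[0.131, 0.991, -0.001], [0.991, -0.131, 0.001], [0.001, -0.001, -1.0]]
ft_force: [0.6, 1.0, -3.2]
grip_width: 0.0169
gripper_force: 78.2
```

Emit:
{"fn": "move_arm", "kwargs": {"plan": "-0.0255 0 0 0 0 0 0; 0 0 0 0 0 0.054 0; 0 0 0 0 0 0 0; 0 0 0 0 0 0 0"}}

```text
time_s: 8.55
position: [0.5203, -0.3074, 0.2292]
tool_rot: [[0.181, 0.983, -0.0], [0.983, -0.181, 0.0], [0.0, -0.0, -1.0]]
ft_force: [0.7, 0.6, -2.4]
grip_width: 0.0167
gripper_force: 78.3
```

Run:
```python
from h import *
a=np.load('/tmp/top.npz'); W=a['W']; x,y,z=W[...,0],W[...,1],W[...,2]
def rr(P,n):
    r=cv2.minAreaRect(P.astype(np.float32)*1000); print(n,r)
m=(z>.079)&(z<.09)&(y<-.2); rr(W[m][:,:2],'rim')
# row-edge fits in a frame at -10.6deg
t=np.radians(-10.6); ex=np.array([np.cos(t),np.sin(t)]); ey=np.array([-ex[1],ex[0]])
def edges(m,n):
    P=W[m][:,:2]; u,v=P@ex,P@ey
    for nm,a,b,s in (('front',v,u,-1),('back',v,u,1),('left',u,v,1),('right',u,v,-1)):
        lo,hi=np.percentile(a,[8,92]); bins=np.linspace(lo,hi,30); A=[];B=[]
        for i in range(29):
            k=(a>=bins[i])&(a<bins[i+1])
            if k.sum()>2: A.append((bins[i]+bins[i+1])/2); B.append(s*(s*b[k]).max())
        A,B=np.array(A),np.array(B); p=np.polyfit(A,B,1)
        for _ in range(3):
            r=abs(B-np.polyval(p,A)); g=r<=np.percentile(r,75); p=np.polyfit(A[g],B[g],1)
        print(n,nm,'slope deg',np.degrees(p[0]).round(2),'at mid',np.polyval(p,A.mean()).round(4))
edges(m,'rim')
for k in range(1):
    im,d,V=cloud('top'); save(im,'top2.png'); np.savez('/tmp/top2',W=V)
P=V[(V[...,2]>.26)&(V[...,2]<.3)&(V[...,1]<-.15)]
print(len(P))
im,d,V=cloud('scene'); save(im,'scene2.png')
print(env.observe()['position'], ex, ey)
```

```text
rim ((753.2802124023438, -390.2666320800781), (455.27899169921875, 422.3163757324219), 79.1072769165039)
rim front slope deg 0.29 at mid 0.6017
rim back slope deg 0.02 at mid 0.8321
rim left slope deg -69.46 at mid -0.2343
rim right slope deg -22.5 at mid -0.3479
514
[ 0.52035417 -0.30752462  0.22937338] [ 0.98293535 -0.18395135] [0.18395135 0.98293535]
```

View pics/top2.png

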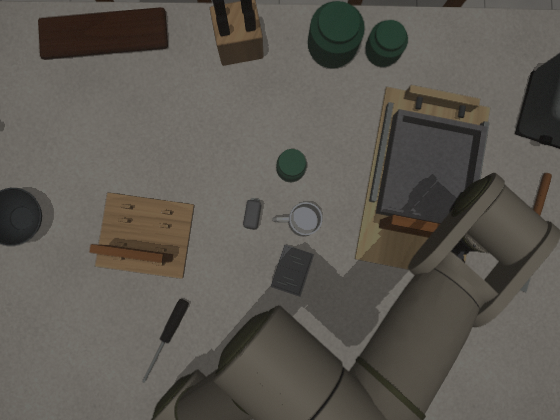

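Top view: the narrow front hasn't moved in its slot (130, 254). The wide front hangs over the strip before the drawer (about 415, 225), parallel to the drawer's edge. Next I lower it, with a 25 mm gap left to the drawer.

Emit:
{"fn": "move_arm", "kwargs": {"plan": "0 0 0.02 0 0 0.005 0; 0 0 0.035 0 0 0 0; 0 0 0.035 0 0 0 0; 0 0 0.025 0 0 0 0; 0 0 0.01 0 0 0 0; 0 0 0.007 0 0 0 0; 0 0 0.004 0 0 0 0; 0 0 0 0 0 0 0; 0 0 0 0 0 0 0; 0 0 0 0 0 0 0"}}

```text
time_s: 9.9
position: [0.5203, -0.3082, 0.0937]
tool_rot: [[0.188, 0.982, 0.001], [0.982, -0.188, -0.0], [-0.0, 0.001, -1.0]]
ft_force: [0.6, -0.2, -2.7]
grip_width: 0.0171
gripper_force: 78.1
```

Run:
```python
from h import *
s=env.observe(); print(s['position'],s['tool_rot'],s['ft_force'],s['wrist_torque'])
im,d,W=cloud('scene'); np.savez('/tmp/scene3',W=W,im=im)
save(cv2.resize(np.ascontiguousarray(im[180:360,80:320]),(800,600),interpolation=cv2.INTER_CUBIC),'scene3.png')
im,d,V=cloud('top'); np.savez('/tmp/top3',W=V,im=im)
x,y,z=V[...,0],V[...,1],V[...,2]
P=V[(z>.124)&(z<.142)&(x>.45)&(x<.57)&(y<-.15)&(y>-.45)]
ex=np.array([.9826,-.1857]);ey=np.array([.1857,.9826]); F=np.array([.5537,-.3148])
print(len(P), np.median(P[:,2]) if len(P) else '')
if len(P): print('u',np.percentile((P[:,:2]-F)@ex,[1,50,99]),'v',np.percentile((P[:,:2]-F)@ey,[0,2,98,100]))
```

```text
[ 0.52032701 -0.30820621  0.09370769] [[ 1.87867687e-01  9.82194210e-01  5.15817335e-04]
 [ 9.82194267e-01 -1.87867435e-01 -4.99552526e-04]
 [-3.93752319e-04  6.00482607e-04 -9.99999742e-01]] [ 0.55382197 -0.19624253 -2.65600268] [ 0.0276748 -0.024013  -0.0507092]
363 0.1358843511280562
u [-0.04080272 -0.03209686 -0.02283504] v [0.0277117  0.03125842 0.10987055 0.11082137]
```

View pics/scene3.png

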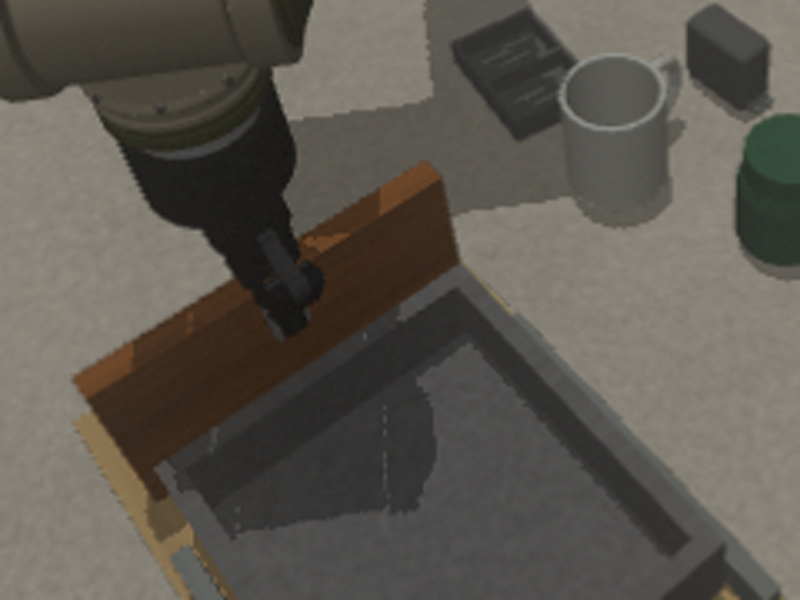

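Crop: the board stands upright over the strip, parallel to the box, with the fingers just above the rim. Measured: top edge at 0.136, so its foot is at about 0.0155, left end at +110 mm (centred), gap about 23 mm. I lower 2 mm and approach.

Emit:
{"fn": "move_arm", "kwargs": {"plan": "0 0 0.0022 0 0 0 0; 0 0.005 0 0 0 0 0; 0 0.006 0 0 0 0 0; 0 0.006 0 0 0 0 0; 0 0.003 0 0 0 0 0; 0 0 0 0 0 0 0; 0 0 0 0 0 0 0"}}

```text
time_s: 10.88
position: [0.5397, -0.3118, 0.0911]
tool_rot: [[0.188, 0.982, -0.0], [0.982, -0.188, 0.0], [0.0, -0.0, -1.0]]
ft_force: [2.0, -0.9, -3.3]
grip_width: 0.0173
gripper_force: 78.3
```

Emit:
{"fn": "move_arm", "kwargs": {"plan": "0 0.002 0 0 0 0 0; 0 0.002 0 0 0 0 0; 0 0.002 0 0 0 0 0; 0 0 0 0 0 0 0; 0 0 0 0 0 0 0"}}

```text
time_s: 11.5
position: [0.5456, -0.313, 0.0911]
tool_rot: [[0.188, 0.982, -0.0], [0.982, -0.188, 0.0], [-0.0, -0.0, -1.0]]
ft_force: [-2.6, -0.3, -2.2]
grip_width: 0.0172
gripper_force: 78.4
```

Emit:
{"fn": "move_arm", "kwargs": {"plan": "0 0.002 0 0 0 0 0; 0 0.002 0 0 0 0 0; 0 0.001 0 0 0 0 0; 0 0 0 0 0 0 0; 0 0 0 0 0 0 0; 0 0 0 0 0 0 0"}}

```text
time_s: 12.25
position: [0.5499, -0.3138, 0.0911]
tool_rot: [[0.188, 0.982, -0.002], [0.982, -0.188, 0.001], [0.0, -0.002, -1.0]]
ft_force: [-7.1, -0.2, -0.1]
grip_width: 0.017
gripper_force: 78.6
```

```bash
cat > m.py <<'E'
from h import *
fs=[];fz=[]
for i in range(4):
    im,d,V=cloud('top'); s=env.observe(); fs.append(s['ft_force']); fz.append(s['wrist_torque'])
print(s['time_s'],s['position'],'F',np.mean(fs,0).round(2),np.std(fs,0).round(2),'T',np.mean(fz,0).round(3)); print(s['tool_rot'].round(4))
save(im,'last.png')
ex=np.array([.9826,-.1857]);ey=np.array([.1857,.9826]); F=np.array([.5537,-.3148])
def uv(W,m): P=W[m]; return np.c_[(P[:,:2]-F)@ex,(P[:,:2]-F)@ey,P[:,2]]
x,y,z=[V[...,i] for i in range(3)]
Q=uv(V,(z>.124)&(z<.142)&(x>.45)&(x<.6)&(y<-.15)&(y>-.45))
print('top edge z',np.median(Q[:,2]),'u',np.percentile(Q[:,0],[1,50,99]).round(4),'v max',Q[:,1].max().round(4))
R=uv(V,(z>.079)&(z<.09)&(y<-.2)&(y>-.5)&(x<.85)); R=R[(abs(R[:,1])<.095)&(R[:,0]>.15)]
print('drawer back edge u',[np.percentile(R[abs(R[:,1]-c)<.02,0],[50,98]).round(4) for c in(-.05,0,.05)])
W0=np.load('/tmp/top.npz')['W']; z0=W0[...,2]; R=uv(W0,(z0>.079)&(z0<.09)&(W0[...,1]<-.2)&(W0[...,1]>-.5)&(W0[...,0]<.85));R=R[(abs(R[:,1])<.095)&(R[:,0]>.15)]
print('  at rest',[np.percentile(R[abs(R[:,1]-c)<.02,0],[50,98]).round(4) for c in(-.05,0,.05)])
im,d,W=cloud('scene'); x,y,z=[W[...,i] for i in range(3)]
# board back face from scene camera: points between rim and top
uu=(W[...,:2]-F)@ex; vv=(W[...,:2]-F)@ey
m=(abs(vv)<.1)&(abs(vv)>.035)&(z>.092)&(z<.126)&(uu>-.03)&(uu<.04)
A=np.c_[np.ones(m.sum()),vv[m],z[m]-.1]; c,*_=np.linalg.lstsq(A,uu[m],rcond=None)
r=abs(uu[m]-A@c)<.004; c,*_=np.linalg.lstsq(A[r],uu[m][r],rcond=None)
print('face fit n',r.sum(),'u0',c[0].round(4),'yaw slope',c[1].round(4),'lean slope',c[2].round(4))
save(cv2.resize(np.ascontiguousarray(im[180:360,80:320]),(800,600),interpolation=cv2.INTER_CUBIC),'lastscene.png')
E
python3 m.py
```

```text
12.45 [ 0.54995534 -0.3138189   0.09109344] F [-7.22  0.31 -0.31] [0.54 0.49 0.42] T [0.106 1.212 0.283]
[[ 1.879e-01  9.822e-01 -1.900e-03]
 [ 9.822e-01 -1.878e-01  5.000e-04]
 [ 2.000e-04 -2.000e-03 -1.000e+00]]
top edge z 0.13334633526620457 u [-0.0108 -0.002   0.0071] v max 0.111
drawer back edge u [array([0.2305, 0.2377]), array([0.2303, 0.2373]), array([0.2307, 0.2372])]
  at rest [array([0.2233, 0.2299]), array([0.2233, 0.23  ]), array([0.2235, 0.23  ])]
face fit n 786 u0 0.0047 yaw slope 0.0027 lean slope 0.0125
```

Emit:
{"fn": "move_arm", "kwargs": {"plan": "0 0.001 -0.0005 0 0 0 0; 0 0.001 0 0 0 0 0; 0 0.001 0 0 0 0 0; 0 0 0 0 0 0 0; 0 0 0 0 0 0 0; 0 0 0 0 0 0 0; 0 0 0 0 0 0 0; 0 0 0 0 0 0 0; 0 0 0 0 0 0 0; 0 0 0 0 0 0 0; 0 0 0 0 0 0 0; 0 0 0 0 0 0 0"}}

```text
time_s: 14.0
position: [0.5522, -0.3142, 0.0911]
tool_rot: [[0.188, 0.982, -0.004], [0.982, -0.188, 0.001], [0.001, -0.004, -1.0]]
ft_force: [-8.1, 1.3, -2.5]
grip_width: 0.0172
gripper_force: 78.6
```

```bash
python3 m.py
```

```text
14.2 [ 0.55220124 -0.31422092  0.09111021] F [-9.49  0.32 -1.61] [0.49 0.26 0.72] T [0.039 1.668 0.239]
[[ 1.879e-01  9.822e-01 -3.900e-03]
 [ 9.822e-01 -1.879e-01  1.300e-03]
 [ 6.000e-04 -4.100e-03 -1.000e+00]]
top edge z 0.133320470990343 u [-0.0085  0.0005  0.0095] v max 0.1108
drawer back edge u [array([0.233 , 0.2397]), array([0.2328, 0.2396]), array([0.2324, 0.2393])]
  at rest [array([0.2233, 0.2299]), array([0.2233, 0.23  ]), array([0.2235, 0.23  ])]
face fit n 783 u0 0.007 yaw slope 0.0029 lean slope 0.0123
```

View pics/lastscene.png

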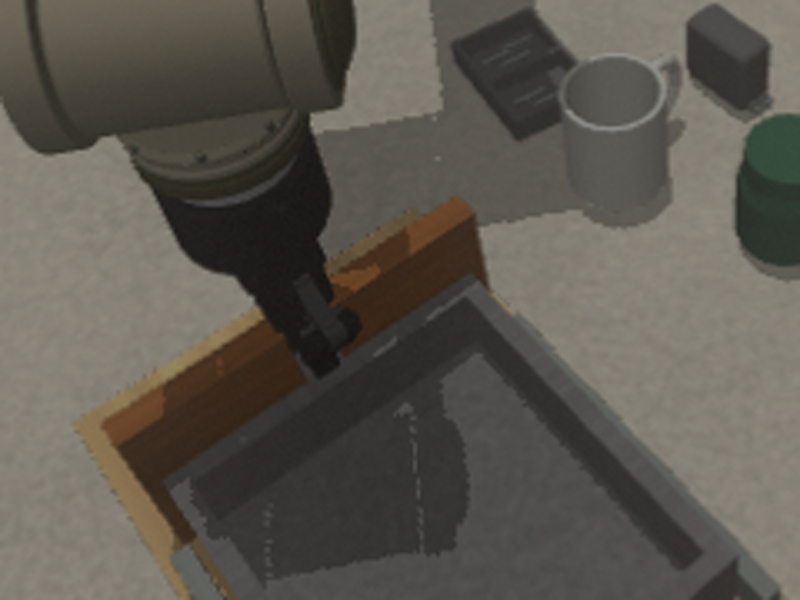

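The crop shows the board flush against the box end, with the fingers on it above the rim. The drawer is about 9.6 mm back at about 9.5 N, lean is about 0.01 rad, the foot is at about 13 mm and the board is centred. It has held for over a second, so I hand it in.

```bash
python3 -c "
from rig import env
print(env.close_job())"
```

```text
the job is handed in; nothing more can be done
None
```

The job is handed in with the arm still holding and pressing the wide oak front centred and flat on the drawer box at about 9.5 N, the drawer about 9.6 mm back and the narrow front and other items left alone; no verdict came back.

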